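# Press the washed grilling planks flat

## Robot

A 6-joint arm with a two-finger parallel gripper is mounted at the origin on a cart in front of the work surface, level with it; the furniture and walls round the work are solid. World frame = base frame: x ahead of the robot, y to its left, z up, the work surface at z = 0. Lengths are in m, angles in degrees, forces in N, time in s.
With the tool pointing down it reaches from about 0.325 to 0.775 m from the base axis. Payload 5.5 kg.
Tool frame: the origin (TCP) lies at the centre of the arm's flange, where the gripper is bolted on; the fingertips stand 182 mm ahead of it and the grasp point (between the pads) lies 163 mm ahead of it; z points along the fingers, y is the line along which they close (so a half turn about z gives the same grasp; the last joint's range is limited). The gripper opens to 88 mm and grips with 3 to 60 N. Pads are 20 mm wide; open, the fingers measure 115 mm over their backs; the gripper's body (75 mm by 178 mm) begins 61 mm behind the grasp point.
Start: joints at [-71.603, 5.22, 70.514, -0, 104.267, -3.249], TCP at [0.221, -0.558, 0.405] pointing down, gripper open.
Joint ranges: [-164.24, 164.24], [-49.07, 125.15], [9.68, 141.18], [-86.29, 266.29], [3.28, 154.24], [-151.56, 151.56]. Speed limits (degrees/s): [147.25, 147.25, 172.46, 180, 180, 180].

## Interface

Orientations are given as [roll, pitch, yaw] about the fixed x, y, z axes, in that order (R = Rz(yaw) Ry(pitch) Rx(roll)).
In Python, from station import r gives the robot as it stands. The module is installed in compiled form; this text tells all that it offers. Calls block until the motion is done:
- r.reach(position, orientation): joint-space move of the TCP to a pose.
- r.servo_line(position, rotation=None, speed=0.15): straight line of the TCP; rotation=None keeps the orientation; speed is the mean speed in m/s.
- r.move_joints(angles): joint-space move.
- r.let_go() and r.grab(squeeze=None): open the fingers fully, or close them until they stop; squeeze is the grip in N (None keeps the last).
- r.wait(seconds).
- r.inverse_kinematics(position, orientation): joint angles nearest the present ones, or None.
- r.sense(): the state.
- r.snapshot(name): name is "scene" or "top" or "wrist"; returns a dict with "frame" (400x640x3 uint8, red, green, blue), "fx", "fy", "cx", "cy" (pixels), "dist_coeffs" ([k1, k2, p1, p2, k3] as OpenCV has them; the pictures are not rectified), "R" (3x3) and "t" (3): a world point X has camera coordinates R X + t. Camera axes: x right, y down, z forward; pixel columns grow to the right and rows downward; lengths in m; the calibration is good to about 2 mm. A picture is of the moment at which its call begins. There is no depth.
A pose or a line that the arm cannot do raises r.IKError and nothing moves.
- r.hand_in(): hands the job in; it is judged then, once.
The state is a dict: "clock": time; "joints": joint angles; "joint_vel": joint speeds; "joint_torque": joint torques, N m; "tcp_pos": TCP position; "orientation": TCP orientation; "contact_force": force on the tool from outside, world axes, zero at the start; "torque": the same for the moment, N m; "opening": finger opening in m; "gripper_force": force on a finger pad.
Only numpy, scipy, OpenCV 4.12 (cv2) and the standard library are available. Lean on these libraries where they do the work, as an engineer would, in place of code of your own. Each camera call takes 0.05 s, during which the arm holds its last target. There are 200 camera calls.

## Task

The washed cedar planks must dry flat: take every plank out of the draining tray (slide it out over the tray's open front edge until its sides can be gripped) and stack them all flat in the screw press, between the guide posts and pushed back until their far ends are at the column. Then turn the crank clockwise until the plate meets the stack, and go on until its spring is about half compressed (6 mm), so that the stack is held snugly. Let go, and leave the kitchen things round about as they stand.

Things in the scene. Friction and masses are not known exactly. Their poses are not given: they have to be found in the camera images.
- plank_a_mid (a point): a cedar grilling plank, a plain flat wooden board 150 x 56 x 8 mm, 50 g; there are two or three alike. The point is the plank's centre, half-way through its thickness; x along its length, y across its width, z up through its thickness. It starts lying flat in one lane of the tray, its front end 5 to 15 mm behind the tray's open front edge
- plank_b_mid (a point): a cedar grilling plank, a plain flat wooden board 150 x 56 x 8 mm, 50 g; there are two or three alike. The point is the plank's centre, half-way through its thickness; x along its length, y across its width, z up through its thickness. It starts lying flat in one lane of the tray, its front end 5 to 15 mm behind the tray's open front edge
- plank_c_mid (a point): a cedar grilling plank, a plain flat wooden board 150 x 56 x 8 mm, 50 g; there are two or three alike. The point is the plank's centre, half-way through its thickness; x along its length, y across its width, z up through its thickness. It starts lying flat in one lane of the tray, its front end 5 to 15 mm behind the tray's open front edge
- tray_front (a point): middle of the open front edge of the fixed draining tray, a steel deck on legs, 226 mm wide (y); on top of the deck, 40 mm above the worktop, x points into the tray along the lanes, z up. Three lanes 62 mm wide, centre lines at y = -72, 0, +72 mm, open at the front; the rims between them are 10 mm wide and 8 mm high, flush with the planks, so the sides cannot be gripped there
- tray_rear (a point): middle of the inner face of the stop, 8 mm high, that closes the rear of the three lanes, 205 mm behind tray_front; on top of the deck, axes as tray_front. About 40 to 50 mm of lane lie free behind each plank
- press_bed (a point): where a plank's centre belongs in the fixed screw press, on the bed's top, 36 mm above the worktop; x points along the planks to the column at the rear, y across, z up. Planks go in from the front (-x), under the plate. The bed reaches from x = -22 to +72 mm, 110 mm wide; before it a tongue only 36 mm wide carries the front ends (to x = -72 mm), leaving the planks' sides free there. Guide posts: see press_column
- press_column (a point): middle of the column's front face at bed height, x = +77 mm from press_bed, axes as press_bed; a plank's end belongs 2 mm before it. Guide posts 12 mm thick, 38 mm high: at x = -82 and -20 mm from here, y = -39 and +39 mm, 66 mm free between them. The top arm, 44 mm wide, is 94 to 119 mm above the bed and reaches forward to x = -69 mm; the crank's bearing stands on it
- plate_under (a point): centre of the underside of the press plate, 85 x 58 x 12 mm, steel, above the bed; z up. With the crank at 0 it is 64 mm above the bed
- press_plate (a joint): how far the plate is pushed up against its spring (m): 0 free, up to 0.012 at the stop. 6 N per mm
- crank (a joint): turn of the crank (rad), growing clockwise seen from above; starts between -0.8 and 0.8. At 0 its arm points along the press's +x (rear). Each clockwise turn lowers the plate 20 mm; range -1.0 to 18.8. Needs about 6 N at the knob, some 2 to 4 N more once the spring is compressed, and stays where it is left
- press_axis (a point): point on the crank's vertical axis, at the top of the bearing under the crank arm, 205 mm above the worktop; axes as those of press_bed
- knob_mid (a point): grip point of the crank's upright black knob, 18 mm thick, 52 mm tall, 22 mm below its top and 244 mm above the worktop; 45 mm from the crank's axis. The knob spins freely on its pin
- tin: food tin, 75 mm across and 58 mm high, origin under its middle; to be left alone
- spice: spice jar with a round cap, 45 mm across and 106 mm high, origin under its middle; to be left alone
- salt: small clear shaker with a grey cap, 43 mm across and 91 mm high, origin under its middle; to be left alone
- tea: tea carton 66 x 118 x 116 mm, origin under its middle; to be left alone
Mind the look-alikes: they are no part of the job. What is shaped like the part that bears plank_a_mid but grey is not meant.

How it is judged (in metres and radians):
On the way:
1. all the planks lie stacked flat on the bed of the press, the plate still off them (x of plank_a_mid in the frame of press_bed between -0.016 and 0.01 m and y of plank_a_mid in the frame of press_bed between -0.01 and 0.01 m and z of plank_a_mid in the frame of press_bed between 0.001 and 0.025 m and angle between the z axis of each of plank_a_mid, plank_b_mid, plank_c_mid and the z axis of press_bed, either way round below 0.08 rad and angle between the x axis of each of plank_a_mid, plank_b_mid, plank_c_mid and the x axis of press_bed, either way round below 0.15 rad and x of plank_b_mid in the frame of press_bed between -0.016 and 0.01 m and y of plank_b_mid in the frame of press_bed between -0.01 and 0.01 m and z of plank_b_mid in the frame of press_bed between 0.001 and 0.025 m and x of plank_c_mid in the frame of press_bed between -0.016 and 0.01 m and y of plank_c_mid in the frame of press_bed between -0.01 and 0.01 m and z of plank_c_mid in the frame of press_bed between 0.001 and 0.025 m and value of joint press_plate below 0.001 m), for 0.2 s.
At the end, for the whole second after the job is handed in: every plank lies flat in the press: centre within 10 mm of the middle line, at most 16 mm in front of and 10 mm behind its place lengthwise, square to within 0.15 rad; and the plate presses on the stack with its spring compressed by 3 to 9 mm (x of plank_a_mid in the frame of press_bed between -0.016 and 0.01 m and y of plank_a_mid in the frame of press_bed between -0.01 and 0.01 m and z of plank_a_mid in the frame of press_bed between 0.001 and 0.025 m and angle between the z axis of each of plank_a_mid, plank_b_mid, plank_c_mid and the z axis of press_bed, either way round below 0.08 rad and angle between the x axis of each of plank_a_mid, plank_b_mid, plank_c_mid and the x axis of press_bed, either way round below 0.15 rad and x of plank_b_mid in the frame of press_bed between -0.016 and 0.01 m and y of plank_b_mid in the frame of press_bed between -0.01 and 0.01 m and z of plank_b_mid in the frame of press_bed between 0.001 and 0.025 m and x of plank_c_mid in the frame of press_bed between -0.016 and 0.01 m and y of plank_c_mid in the frame of press_bed between -0.01 and 0.01 m and z of plank_c_mid in the frame of press_bed between 0.001 and 0.025 m and value of joint press_plate between 0.003 and 0.009 m); the robot touches nothing.
It fails at once if the tin is moved or knocked over (distance of tin from where it was at the start of the episode above 0.03 m or angle between tin's own z axis and vertical above 0.4 rad).
It fails at once if the spice is moved or knocked over (distance of spice from where it was at the start of the episode above 0.03 m or angle between spice's own z axis and vertical above 0.4 rad).
It fails at once if the salt is moved or knocked over (distance of salt from where it was at the start of the episode above 0.03 m or angle between salt's own z axis and vertical above 0.4 rad).
It fails at once if the tea is moved or knocked over (distance of tea from where it was at the start of the episode above 0.03 m or angle between tea's own z axis and vertical above 0.4 rad).
Of plank_a, plank_b, plank_c only 2 to 3 are there at a start; the rules pass over those that are not, and their reading is None.
At some moment in a run one of plank_a, plank_b, plank_c may be knocked a few centimetres aside while the robot is not near it.
Once in a run the grip may slacken for a moment while it holds something.
It also fails if it takes over 210 s, if anything falls off the work surface, if the arm or the gripper's body presses on something with over 40 N, if the wrist force passes 120 N, or if a joint passes its speed limit or range.

## Working session

There is one attempt and no reset: what is moved stays moved. The work goes in short steps, each a Python script; the robot and the scene stay as the last script left them, time stands still between calls to the robot, and variables do not carry over. Pictures are saved under pics/ and viewed, at most 14 in all, crops included, and the job is handed in when it is done.

```bash
mkdir -p pics
python3 - <<'E'
from station import r
import cv2,pickle
for n in ("scene","top"):
    s=r.snapshot(n); pickle.dump(s,open(f"pics/{n}0.pkl","wb"))
    cv2.imwrite(f"pics/{n}0.png",s["frame"][:,:,::-1])
    print(n,s["fx"],s["dist_coeffs"],s["R"],s["t"])
print(r.sense())
E
```

```text
scene 499.31531575268775 [-0.14244262  0.          0.          0.          0.        ] [[ 0.02909154 -0.99928116 -0.02430714]
 [-0.48053883  0.00734163 -0.87694272]
 [ 0.8764908   0.03719214 -0.47997982]] [0.0032812  0.39981181 1.1934286 ]
top 494.2292629548024 [-0.09972422  0.          0.          0.          0.        ] [[ 0.36260707 -0.93194158 -0.00100342]
 [-0.85107731 -0.33070469 -0.4078012 ]
 [ 0.37971506  0.14872559 -0.91307019]] [-0.19041063  0.55027983  1.53822011]
{'clock': 0.1, 'joints': array([-7.16018239e+01,  5.25818771e+00,  7.05743003e+01,  1.43409756e-03,
        1.04265814e+02, -3.24699992e+00]), 'joint_vel': array([-0.04351975, -0.1199916 , -0.1923449 ,  0.05545577, -0.02502663,
       -0.13531649]), 'joint_torque': array([ 3.51464878e-03, -4.47859955e+01, -4.07567596e+01,  7.00545078e-02,
        2.84985581e-02, -1.00946129e-04]), 'tcp_pos': array([ 0.22134983, -0.55773512,  0.40363272]), 'orientation': array([-1.79901934e+02, -6.95612483e-03,  2.16455223e+01]), 'contact_force': array([-0.78992279,  0.01248876,  1.08760405]), 'torque': array([ 0.09309495,  0.04249435, -0.00370582]), 'gripper_force': 0.0, 'opening': 0.0877789218304088}
```

View pics/scene0.png

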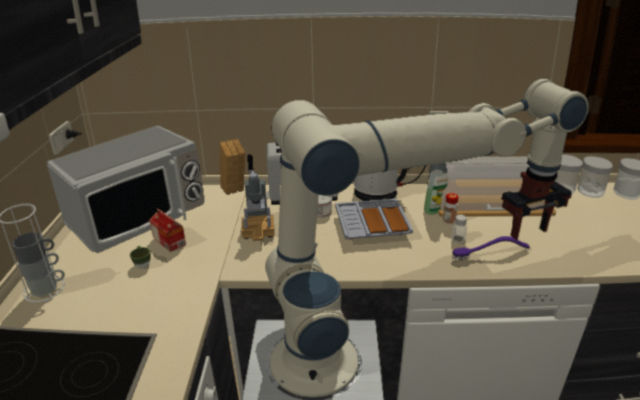

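View pics/top0.png

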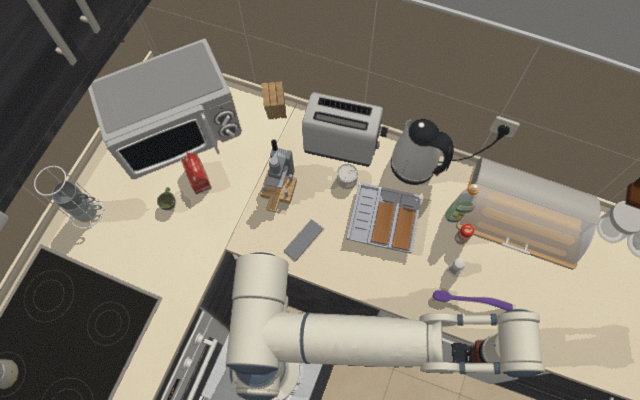

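The top view shows the tray at about (385,218) with two brown planks at (382,223) and (404,227). The left lane is empty. The press is at (280,175). The grey board at (304,240) is a look-alike. The tin is at (347,176), the spice jar at (467,231), the salt at (457,266) and the red tea carton at (196,172). I'll take a close crop to confirm.

Run:
```python
import cv2
a=cv2.imread("pics/top0.png")[130:265,235:435]
cv2.imwrite("pics/crop1.png",cv2.resize(a,None,fx=4,fy=4,interpolation=cv2.INTER_CUBIC))
```

```text
(no output)
```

View pics/crop1.png

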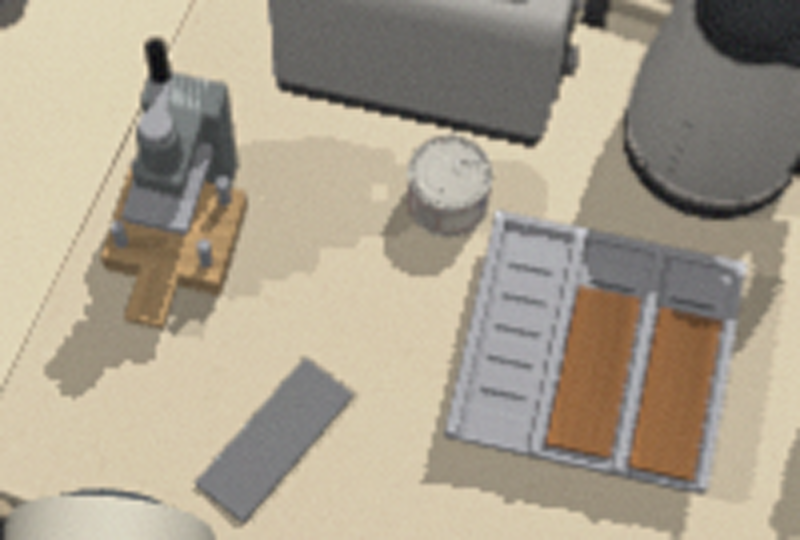

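The close crop (offset (235,130), scale 4) confirms two brown planks in the middle and right lanes. The grey board on the worktop is not meant. The press faces lower-left, with its tongue front at crop (145,322) and its knob at crop (157,60).

```bash
cat > h.py <<'E'
from station import r
import cv2,pickle,numpy as np
from scipy.optimize import least_squares
def K(s): return np.array([[s["fx"],0,s["cx"]],[0,s["fy"],s["cy"]],[0,0,1.]])
def p2w(s,uv,z):
    u=cv2.undistortPoints(np.array([[uv]],float),K(s),np.array(s["dist_coeffs"]))[0,0]
    R=np.array(s["R"]);t=np.array(s["t"]); c=-R.T@t; d=R.T@np.array([u[0],u[1],1])
    return c+d*(z-c[2])/d[2]
def proj(s,X):
    return cv2.projectPoints(np.array(X,float).reshape(-1,1,3),np.array(s["R"],float),np.array(s["t"],float),K(s),np.array(s["dist_coeffs"]))[0][:,0]
def pose(x,y,th,P):
    P=np.array(P,float); c,n=np.cos(th),np.sin(th)
    return np.c_[x+c*P[:,0]-n*P[:,1], y+n*P[:,0]+c*P[:,1], P[:,2]]
def fit(s,P,uv,x0):
    f=lambda q:(proj(s,pose(*q,P))-np.array(uv)).ravel()
    o=least_squares(f,x0); return o.x,np.round(np.sqrt((o.fun.reshape(-1,2)**2).sum(1)),2)
E
python3 - <<'E'
from h import *
s=pickle.load(open("pics/top0.pkl","rb"))
c=lambda a,b:(235+a/4-.4,130+b/4-.4)
# tray: frame front-mid on deck; rims z=.048
P=[[0,.113,.048],[0,-.113,.048],[.205,.113,.048],[.205,-.113,.048]]
uv=[c(447,435),c(706,490),c(497,213),c(745,262)]
q,e=fit(s,P,uv,[.5,-.2,0]);print("tray",q,e)
# press: bed-frame
P=[[-.072,.018,.036],[-.072,-.018,.036],[-.022,.055,.036],[-.022,-.055,.036]]
uv=[c(127,317),c(163,326),c(103,252),c(220,288)]
q,e=fit(s,P,uv,[.5,.1,0]);print("press",q,np.degrees(q[2]),e)
print("knob top",p2w(s,c(154,42),.266))
print("knob pred",)
for n,uv,z in(("plankM f",c(577,455),.048),("plankM r",c(612,290),.048),("plankR f",c(664,475),.048),("plankR r",c(695,312),.048),("tin",c(450,170),.058),("spice",(467,229),.106),("salt",(458,264),.091)):
    print(n,p2w(s,uv,z).round(3))
E
```

```text
tray [ 0.50835347 -0.19619391  0.14757545] [1.25 1.35 1.21 1.49]
press [0.56647877 0.2028902  0.07764239] 4.448580976354389 [0.8  0.09 0.61 0.45]
knob top [0.63928512 0.22639046 0.266     ]
knob pred
plankM f [ 0.511 -0.195  0.048]
plankM r [ 0.665 -0.175  0.048]
plankR f [ 0.52  -0.269  0.048]
plankR r [ 0.671 -0.249  0.048]
tin [ 0.719 -0.004  0.058]
spice [ 0.642 -0.453  0.106]
salt [ 0.521 -0.459  0.091]
```

Run:
```python
from h import *
s=pickle.load(open("pics/top0.pkl","rb"))
for n,uv,z in(("kettle base front",(408,183),0),("kettle base R",(437,178),0),("kettle L",(392,165),.02),("toaster frontR",(371,163),0),("soap",(455,218),0)): print(n,p2w(s,uv,z).round(3))
for n,p,y in(("wt",[.52,-.22,.45],8.45),("wp",[.50,.195,.45],4.4)):
    r.reach(p,[180,0,y]); s=r.snapshot("wrist"); pickle.dump(s,open(f"pics/{n}.pkl","wb"))
    cv2.imwrite(f"pics/{n}.png",s["frame"][:,:,::-1])
print(r.sense()["clock"],r.sense()["tcp_pos"])
```

```text
kettle base front [ 0.786 -0.219  0.   ]
kettle base R [ 0.845 -0.313  0.   ]
kettle L [ 0.825 -0.142  0.02 ]
toaster frontR [ 0.815 -0.066  0.   ]
soap [ 0.715 -0.418  0.   ]
3.3917 [0.50043972 0.19405526 0.44993556]
```

View pics/wt.png

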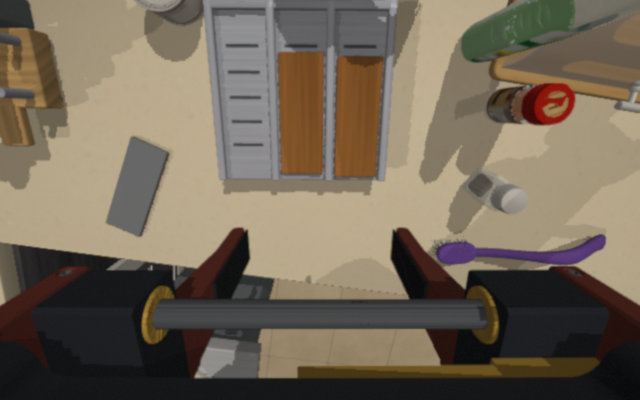

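View pics/wp.png

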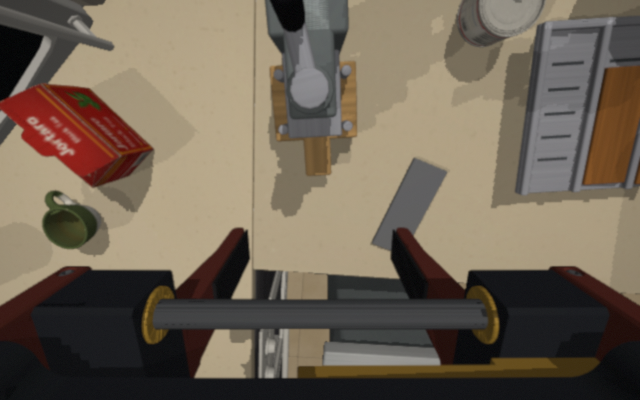

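The wrist view of the tray shows its front corners at (220,180) and (384,181), with both planks square in their lanes. The view of the press shows the tongue front at (306–329,175), the bed front corners at (276,139) and (356,136), and the knob leaning away at the rear, at (285,15).

Run:
```python
from h import *
s=pickle.load(open("pics/wt.pkl","rb"))
P=[[0,.113,.048],[0,-.113,.048],[0.205,.113-.010,.048],[.205,-.103,.048]]
q,e=fit(s,P,[(219.5,180),(384.5,181),(214,9),(389,9)],[.508,-.196,.147]);print("tray",q,np.degrees(q[2]),e)
c,n=np.cos(q[2]),np.sin(q[2]);R=np.array([[c,n],[-n,c]])
for nm,uv in(("Mfl",(281,175)),("Mfr",(323,176)),("Mrl",(279,52)),("Mrr",(324,52)),("Rfl",(335,177)),("Rfr",(379,178)),("Rrl",(337,56)),("Rrr",(384,56))):
    print(nm,(R@(p2w(s,uv,.048)[:2]-q[:2])).round(4))
s=pickle.load(open("pics/wp.pkl","rb"))
P=[[-.072,.018,.036],[-.072,-.018,.036],[-.022,.055,.036],[-.022,-.055,.036]]
q,e=fit(s,P,[(305.5,175),(329.5,175),(275.5,139),(356.5,136)],[.566,.203,.077]);print("press",q,np.degrees(q[2]),e)
t=pickle.load(open("pics/top0.pkl","rb"))
print("w proj of posts/corners",proj(s,pose(*q,[[-.005,.039,.074],[-.005,-.039,.074],[.072,.055,.036],[.072,-.055,.036]])).round(0))
```

```text
tray [ 0.50334628 -0.20014618  0.13945759] 7.990331567802982 [0.4  1.39 2.2  1.1 ]
Mfl [0.0081 0.0291]
Mfr [ 0.0072 -0.0276]
Mrl [0.1591 0.0269]
Mrr [ 0.1595 -0.0271]
Rfl [ 0.0059 -0.0439]
Rfr [ 0.005  -0.1035]
Rrl [ 0.1552 -0.0428]
Rrr [ 0.1558 -0.0995]
press [0.56520602 0.20433832 0.11118277] 6.370303608801486 [1.01 1.28 0.58 0.76]
w proj of posts/corners [[283. 128.]
 [348. 125.]
 [269.  63.]
 [357.  60.]]
```

```bash
cat >> h.py <<'E'
TRAY=(.5045,-.1995,np.radians(8.1))
def W(fr,x,y,z): return pose(*fr,[[x,y,z]])[0]
def rpy(fr): return [180,0,np.degrees(fr[2])]
def st(*k):
    s=r.sense(); print({a:np.round(s[a],3) for a in ("clock","tcp_pos","contact_force","opening","gripper_force")},*k)
def shot(name,cam="wrist"):
    s=r.snapshot(cam); pickle.dump(s,open(f"pics/{name}.pkl","wb")); cv2.imwrite(f"pics/{name}.png",s["frame"][:,:,::-1]); return s
def push(y,rear,over=.056,front=.008):
    r.grab(10)
    xs=rear+.024
    r.reach(W(TRAY,xs,y,.36),rpy(TRAY))
    r.servo_line(W(TRAY,xs,y,.225),speed=.1); st("down")
    r.servo_line(W(TRAY,rear+.010-(front+over),y,.225),speed=.06); st("pushed")
    r.servo_line(W(TRAY,rear+.015-(front+over),y,.225),speed=.06)
    r.servo_line(W(TRAY,rear+.015-(front+over),y,.40),speed=.15)
E
python3 - <<'E'
from h import *
from scipy.optimize import least_squares
s=pickle.load(open("pics/wp.pkl","rb"));t=pickle.load(open("pics/top0.pkl","rb"))
c=lambda a,b:(235+a/4-.4,130+b/4-.4)
P=[[-.072,.018,.036],[-.072,-.018,.036],[-.022,.055,.036],[-.022,-.055,.036]]
a=np.array([(305.5,175),(329.5,175),(275.5,139),(356.5,136)]);b=np.array([c(127,317),c(163,326),c(103,252),c(220,288)])
P2=P+[[-.005,.039,.074],[-.005,-.039,.074],[.072,.055,.036]]
a2=np.vstack([a,(281.5,130),(348,127),(270,65)])
o=least_squares(lambda q:np.r_[(proj(s,pose(*q,P2))-a2).ravel(),(proj(t,pose(*q,P))-b).ravel()],[.566,.203,.1])
print("press",o.x,np.degrees(o.x[2]),o.fun.round(1))
push(0,.159); 
r.let_go()
r.reach(W(TRAY,-.10,-.0,.42),rpy(TRAY)); shot("wt2"); st()
E
```

```text
press [0.56428015 0.20428785 0.11129876] 6.376949328667987 [-1.   0.6  0.8 -0.3 -0.3  1.2  0.5  1.3  1.2 -1.5 -0.4 -0.8 -0.7 -0.8
 -0.7  0.3  0.1  0.5 -0.3  1.5  0.1 -0.2]
{'clock': np.float64(7.792), 'tcp_pos': array([ 0.686, -0.174,  0.226]), 'contact_force': array([-0.857,  0.832, -0.418]), 'opening': np.float64(0.001), 'gripper_force': np.float64(0.0)} down
{'clock': np.float64(9.242), 'tcp_pos': array([ 0.609, -0.185,  0.225]), 'contact_force': array([ 0.466, -0.549, -0.179]), 'opening': np.float64(0.0), 'gripper_force': np.float64(0.0)} pushed
{'clock': np.float64(13.083), 'tcp_pos': array([ 0.406, -0.214,  0.42 ]), 'contact_force': array([ 0.395, -0.054,  0.279]), 'opening': np.float64(0.088), 'gripper_force': np.float64(0.0)}
```

View pics/wt2.png

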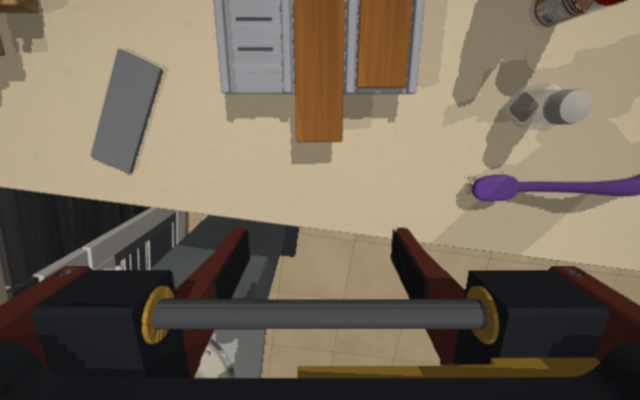

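The middle plank now overhangs the front edge, with its front corners at (296,141) and (342,142). The tray front edge runs from (222,93) to (417,93).

```bash
cat >> h.py <<'E'
PRESS=(.5643,.2043,.1113)
def inT(fr,p):
    c,n=np.cos(fr[2]),np.sin(fr[2]); return np.array([[c,n],[-n,c]])@(np.array(p)[:2]-fr[:2])
def grip(y,front):
    r.let_go()
    x=front+.016
    r.reach(W(TRAY,x,y,.36),rpy(TRAY))
    r.servo_line(W(TRAY,x,y,.207),speed=.1); st("at")
    r.grab(30); st("gripped")
    r.servo_line(W(TRAY,x,y,.27),speed=.06); r.wait(.2)
    r.servo_line(W(TRAY,x-.03,y,.36),speed=.12); st("up")
E
python3 - <<'E'
from h import *
s=pickle.load(open("pics/wt2.pkl","rb"))
for n,uv in(("tl",(221.5,93)),("tr",(417.5,93.5)),("pl",(296,141)),("pr",(342.5,142))): print(n,inT(TRAY,p2w(s,uv,.048)).round(4))
pl=[inT(TRAY,p2w(s,uv,.048)) for uv in ((296,141),(342.5,142))]; m=np.mean(pl,0)
if -.075<m[0]<-.04 and abs(m[1])<.008:
    grip(0,m[0])
    r.reach(W(PRESS,-.21,0,.36),rpy(PRESS)); st(); shot("hold1")
E
```

```text
tl [-0.0011  0.1126]
tr [-0.0014 -0.1131]
pl [-0.0556  0.0281]
pr [-0.0568 -0.0279]
{'clock': np.float64(15.417), 'tcp_pos': array([ 0.465, -0.205,  0.208]), 'contact_force': array([-0.566,  0.08 , -0.499]), 'opening': np.float64(0.088), 'gripper_force': np.float64(0.0)} at
{'clock': np.float64(16.017), 'tcp_pos': array([ 0.465, -0.205,  0.207]), 'contact_force': array([0.451, 0.186, 0.44 ]), 'opening': np.float64(0.055), 'gripper_force': np.float64(29.973)} gripped
{'clock': np.float64(18.358), 'tcp_pos': array([ 0.435, -0.209,  0.359]), 'contact_force': array([-0.636, -0.079, -0.76 ]), 'opening': np.float64(0.056), 'gripper_force': np.float64(29.973)} up
{'clock': np.float64(19.833), 'tcp_pos': array([0.356, 0.181, 0.36 ]), 'contact_force': array([ 0.282,  0.058, -0.415]), 'opening': np.float64(0.056), 'gripper_force': np.float64(29.973)}
```

View pics/hold1.png

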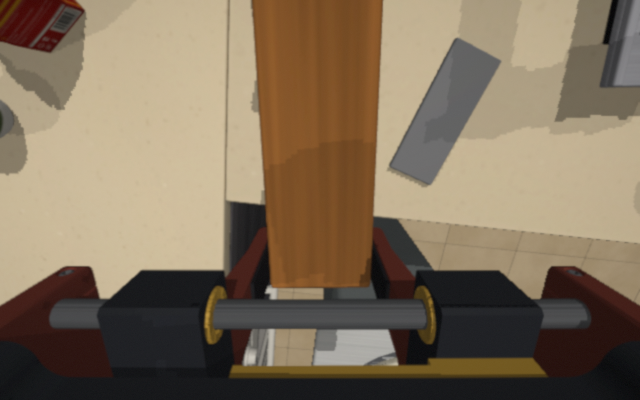

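Run:
```python
from h import *
s=pickle.load(open("pics/hold1.pkl","rb"))
fr=(.3563,.1812,.1113)
for p in (0,2,-2,4):
    a=np.radians(p); L=[[d*np.cos(a),y,.201+d*np.sin(a)] for d in(-.016,.05,.08) for y in(.028,-.028)]
    print(p,proj(s,pose(*fr,L)).round(0).tolist())
```

```text
0 [[267.0, 289.0], [368.0, 289.0], [260.0, 172.0], [375.0, 172.0], [257.0, 108.0], [378.0, 108.0]]
2 [[268.0, 288.0], [368.0, 288.0], [260.0, 173.0], [376.0, 173.0], [255.0, 108.0], [380.0, 108.0]]
-2 [[267.0, 289.0], [368.0, 289.0], [261.0, 171.0], [374.0, 171.0], [258.0, 108.0], [377.0, 108.0]]
4 [[268.0, 287.0], [368.0, 287.0], [259.0, 174.0], [376.0, 174.0], [254.0, 108.0], [381.0, 108.0]]
```

The plank is held level and square, with its front end at (270–371,287), as predicted. Next I insert it.

```bash
cat >> h.py <<'E'
def insert(layer):
    z=.2035+.008*layer
    r.reach(W(PRESS,-.21,0,.30),rpy(PRESS))
    r.servo_line(W(PRESS,-.21,0,z+.011),speed=.1)
    r.servo_line(W(PRESS,-.12,0,z+.011),speed=.06); st("mid")
    r.servo_line(W(PRESS,-.063,0,z+.010),speed=.04); st("in")
    r.servo_line(W(PRESS,-.063,0,z),speed=.03); st("low")
def away():
    r.let_go(); st("open")
    p=r.sense()["tcp_pos"]
    r.servo_line(W(PRESS,-.12,0,p[2]+.03),speed=.1); r.servo_line(W(PRESS,-.16,0,.42),speed=.2)
E
python3 - <<'E'
from h import *
insert(0); f=r.sense()
if np.linalg.norm(f["contact_force"])<15: away(); shot("in1")
else: print("force")
E
```

```text
{'clock': np.float64(22.892), 'tcp_pos': array([0.445, 0.191, 0.215]), 'contact_force': array([ 0.691,  0.633, -0.884]), 'opening': np.float64(0.056), 'gripper_force': np.float64(29.973)} mid
{'clock': np.float64(24.467), 'tcp_pos': array([0.502, 0.197, 0.214]), 'contact_force': array([ 0.327, -0.118, -0.664]), 'opening': np.float64(0.056), 'gripper_force': np.float64(29.973)} in
{'clock': np.float64(24.95), 'tcp_pos': array([0.502, 0.197, 0.203]), 'contact_force': array([-0.331,  0.039, -0.958]), 'opening': np.float64(0.056), 'gripper_force': np.float64(29.976)} low
{'clock': np.float64(25.633), 'tcp_pos': array([0.502, 0.197, 0.204]), 'contact_force': array([0.72 , 0.201, 0.609]), 'opening': np.float64(0.088), 'gripper_force': np.float64(0.0)} open
```

View pics/in1.png

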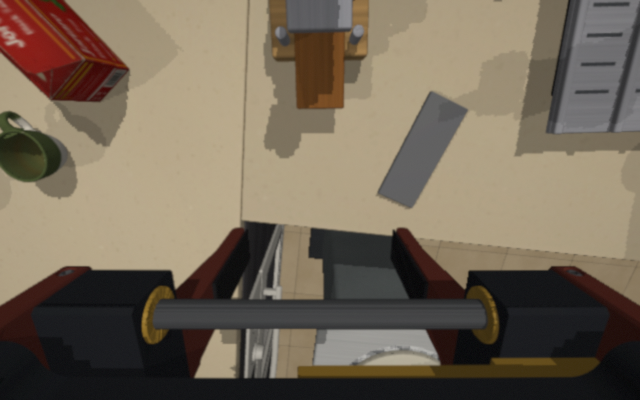

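The plank lies between the front posts, at (282,36) and (357,34), with its front corners at (297,107) and (344,107). I'll measure it, then push out the right plank.

Run:
```python
from h import *
s=pickle.load(open("pics/in1.pkl","rb"))
for n,uv,z in(("fl",(296,107.5),.044),("fr",(344.5,107.5),.044),("l",(296,32),.044),("r",(345,32),.044),("bedL",(272,58.5),.036),("bedR",(368.5,55.5),.036)): print(n,inT(PRESS,p2w(s,uv,z)).round(4))
r.reach(W(TRAY,-.02,-.03,.45),rpy(TRAY)); s=shot("wt3")
m=cv2.cvtColor(cv2.cvtColor(s["frame"],cv2.COLOR_RGB2BGR),cv2.COLOR_BGR2HSV)
k=cv2.inRange(m,(5,120,60),(18,255,255)); k[230:]=0
n,l,S,c=cv2.connectedComponentsWithStats(k)
for i in range(1,n):
    if S[i][4]>800:
        b=cv2.boxPoints(cv2.minAreaRect(np.argwhere(l==i)[:,::-1].astype(np.float32)))
        print(S[i],[inT(TRAY,p2w(s,q,.048)).round(3).tolist() for q in b])
```

```text
fl [-0.0784  0.0273]
fr [-0.0784 -0.0296]
l [0.0007 0.0255]
r [ 0.0007 -0.0282]
bedL [-0.0246  0.0542]
bedR [-0.0214 -0.0563]
[   0    0   53  129 4043] [[0.182, 0.342], [0.182, 0.28], [0.037, 0.318], [0.038, 0.387]]
[ 331   27   48  126 5501] [[0.007, -0.043], [0.154, -0.044], [0.153, -0.098], [0.006, -0.104]]
```

The first plank is within about 3 mm of its place, and the right plank still lies in its lane.

Run:
```python
from h import *
push(-.072,.156,front=.0065); r.let_go()
r.reach(W(TRAY,-.10,-.06,.42),rpy(TRAY)); s=shot("wt4")
m=cv2.cvtColor(s["frame"],cv2.COLOR_RGB2HSV)
k=cv2.inRange(m,(5,120,60),(18,255,255)); k[230:]=0
n,l,S,c=cv2.connectedComponentsWithStats(k)
for i in range(1,n):
    if S[i][4]>800 and S[i][0]>200:
        b=cv2.boxPoints(cv2.minAreaRect(np.argwhere(l==i)[:,::-1].astype(np.float32)))
        T=np.array([inT(TRAY,p2w(s,q,.048)) for q in b]); print(S[i],T.round(3).tolist())
        T=T[np.argsort(T[:,0])][:2]; f=T.mean(0)
        if -.075<f[0]<-.045 and abs(f[1]+.072)<.008:
            grip(-.072,f[0]); r.reach(W(PRESS,-.21,0,.36),rpy(PRESS)); st(); shot("hold2"); break
```

```text
{'clock': np.float64(32.933), 'tcp_pos': array([ 0.693, -0.246,  0.226]), 'contact_force': array([ 0.206, -0.225, -0.338]), 'opening': np.float64(0.0), 'gripper_force': np.float64(0.0)} down
{'clock': np.float64(34.358), 'tcp_pos': array([ 0.617, -0.256,  0.225]), 'contact_force': array([-0.03 ,  0.099,  0.32 ]), 'opening': np.float64(0.001), 'gripper_force': np.float64(0.0)} pushed
[ 303    4   51  141 6725] [[0.088, -0.043], [0.088, -0.096], [-0.059, -0.101], [-0.059, -0.04]]
{'clock': np.float64(40.525), 'tcp_pos': array([ 0.472, -0.277,  0.208]), 'contact_force': array([ 0.146, -0.049, -0.081]), 'opening': np.float64(0.088), 'gripper_force': np.float64(0.0)} at
{'clock': np.float64(41.133), 'tcp_pos': array([ 0.472, -0.277,  0.207]), 'contact_force': array([-0.31 ,  0.075,  0.641]), 'opening': np.float64(0.056), 'gripper_force': np.float64(29.832)} gripped
{'clock': np.float64(43.475), 'tcp_pos': array([ 0.442, -0.281,  0.359]), 'contact_force': array([-0.481, -0.8  ,  0.292]), 'opening': np.float64(0.056), 'gripper_force': np.float64(29.827)} up
{'clock': np.float64(45.192), 'tcp_pos': array([0.356, 0.181, 0.36 ]), 'contact_force': array([-0.434, -0.04 , -0.329]), 'opening': np.float64(0.056), 'gripper_force': np.float64(29.827)}
```

View pics/hold2.png

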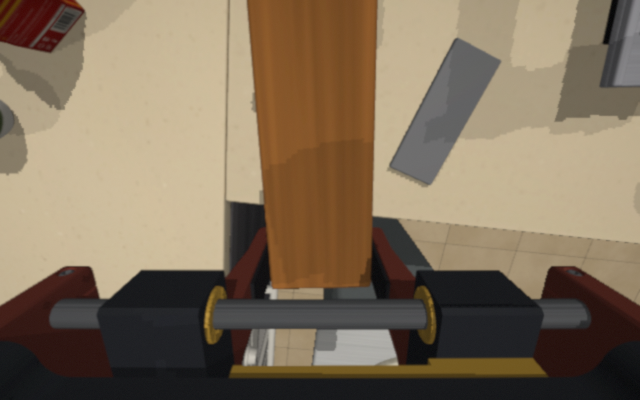

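Run:
```python
from h import *
for cam in("top","scene"):
    s=shot("chk_"+cam,cam)
    print(proj(s,pose(*PRESS,[[-.075,.028,.044],[-.075,-.028,.044],[0,0,.044]])).round(0).tolist())
a=cv2.imread("pics/chk_top.png")[120:270,220:420];b=cv2.imread("pics/chk_scene.png")[150:300,200:400]
cv2.imwrite("pics/chk.png",np.hstack([cv2.resize(x,(400,300),interpolation=cv2.INTER_CUBIC) for x in(a,b)]))
```

```text
[[262.0, 208.0], [278.0, 212.0], [276.0, 191.0]]
[[249.0, 236.0], [267.0, 235.0], [258.0, 224.0]]
```

View pics/chk.png

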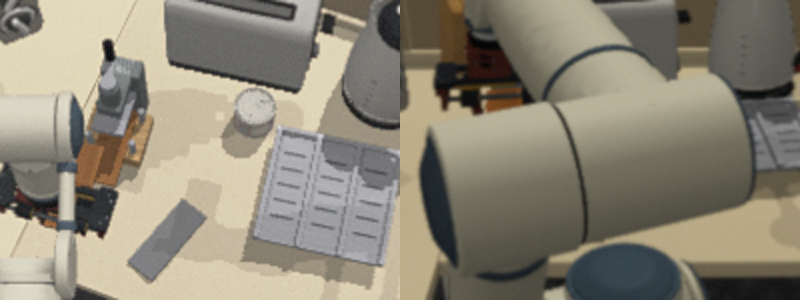

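The top view shows the held plank lined up with the press, and the tray is empty. I'll insert it as the second layer, watching the force.

Run:
```python
from h import *
insert(1); f=r.sense()
if np.linalg.norm(f["contact_force"])<15: away(); shot("in2")
else: print("force")
```

```text
{'clock': np.float64(48.267), 'tcp_pos': array([0.445, 0.191, 0.223]), 'contact_force': array([-0.358, -0.326, -1.284]), 'opening': np.float64(0.056), 'gripper_force': np.float64(29.827)} mid
{'clock': np.float64(49.842), 'tcp_pos': array([0.5  , 0.197, 0.22 ]), 'contact_force': array([-14.938,  -0.834,   2.568]), 'opening': np.float64(0.056), 'gripper_force': np.float64(29.972)} in
{'clock': np.float64(50.325), 'tcp_pos': array([0.502, 0.198, 0.213]), 'contact_force': array([-6.204, -0.75 , 10.544]), 'opening': np.float64(0.056), 'gripper_force': np.float64(29.954)} low
{'clock': np.float64(51.0), 'tcp_pos': array([0.502, 0.197, 0.211]), 'contact_force': array([-1.073,  0.052,  0.976]), 'opening': np.float64(0.088), 'gripper_force': np.float64(0.0)} open
```

View pics/in2.png

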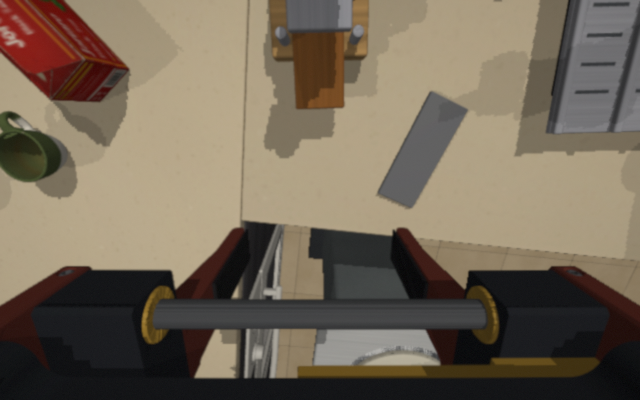

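The second plank appears to lie over the first, with its front corners at (294,108) and (344,107). It touched something at the end of the insertion (15 N), so I'll look from the front, lower down.

Run:
```python
from h import *
s=pickle.load(open("pics/in2.pkl","rb"))
for n,uv,z in(("fl",(294,108),.052),("fr",(344.5,107),.052),("l",(292,32),.052),("r",(345,32),.052)): print(n,inT(PRESS,p2w(s,uv,z)).round(4))
y=np.degrees(PRESS[2])
for p,o in ((W(PRESS,-.21,0,.30),[180,-25,y]),(W(PRESS,-.2,0,.32),[180,-15,y]),(W(PRESS,-.2,0,.28),[180,0,y])):
    try: r.reach(p,o); print("ok",o); break
    except r.IKError as e: print(e)
s=shot("low"); u=proj(s,pose(*PRESS,[[-.075,0,.044]]))[0]; print(u)
x0=int(np.clip(u[0]-100,0,440));y0=int(np.clip(u[1]-75,0,250))
cv2.imwrite("pics/lowc.png",cv2.resize(cv2.imread("pics/low.png")[y0:y0+150,x0:x0+200],None,fx=4,fy=4,interpolation=cv2.INTER_CUBIC)); print(x0,y0)
```

```text
fl [-0.079   0.0289]
fr [-0.0779 -0.0289]
l [-0.0011  0.0292]
r [-0.0011 -0.0275]
ok [180, -25, np.float64(6.377020259806062)]
[319.47017494 180.39498676]
219 105
```

View pics/lowc.png

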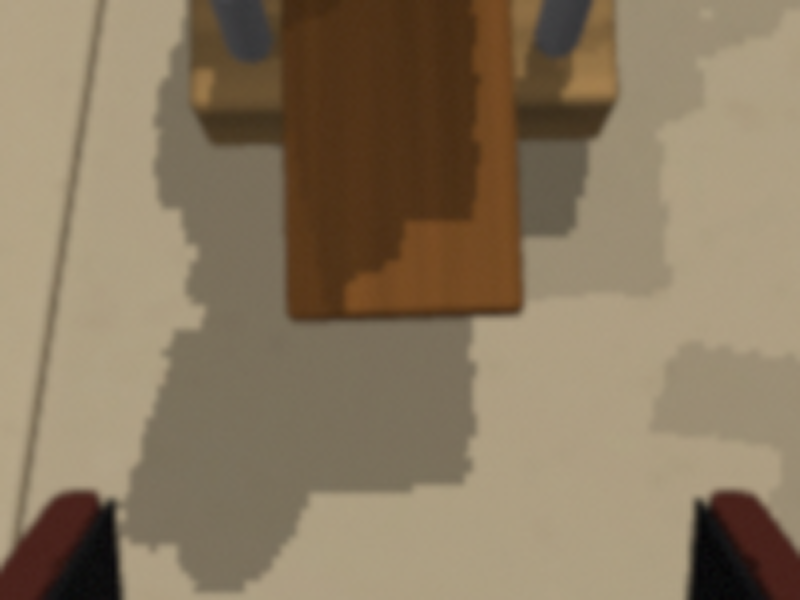

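Run:
```python
from h import *
y=np.degrees(PRESS[2]); ok=0
for p in(-65,-55,-45):
    for z in(.20,.24,.28):
        for x in(-.30,-.27,-.24):
            P=W(PRESS,x,0,z)
            if not ok and P[2]-.182*np.cos(np.radians(p))>.06 and r.inverse_kinematics(P,[180,p,y]) is not None:
                try:
                    r.reach(W(PRESS,x,0,.36),[180,-25,y]); r.servo_line(P,[180,p,y]); ok=1; print(p,z,x)
                except r.IKError: pass
s=shot("low2"); u=proj(s,pose(*PRESS,[[-.075,0,.044]]))[0]; print(u)
x0=int(np.clip(u[0]-100,0,440));y0=int(np.clip(u[1]-75,0,250))
cv2.imwrite("pics/low2c.png",cv2.resize(cv2.imread("pics/low2.png")[y0:y0+150,x0:x0+200],None,fx=4,fy=4,interpolation=cv2.INTER_CUBIC)); print(x0,y0); st()
```

```text
[319.63327097 181.97987794]
219 106
{'clock': np.float64(53.583), 'tcp_pos': array([0.356, 0.181, 0.302]), 'contact_force': array([ 0.448,  0.432, -0.914]), 'opening': np.float64(0.088), 'gripper_force': np.float64(0.0)}
```

View pics/low2c.png

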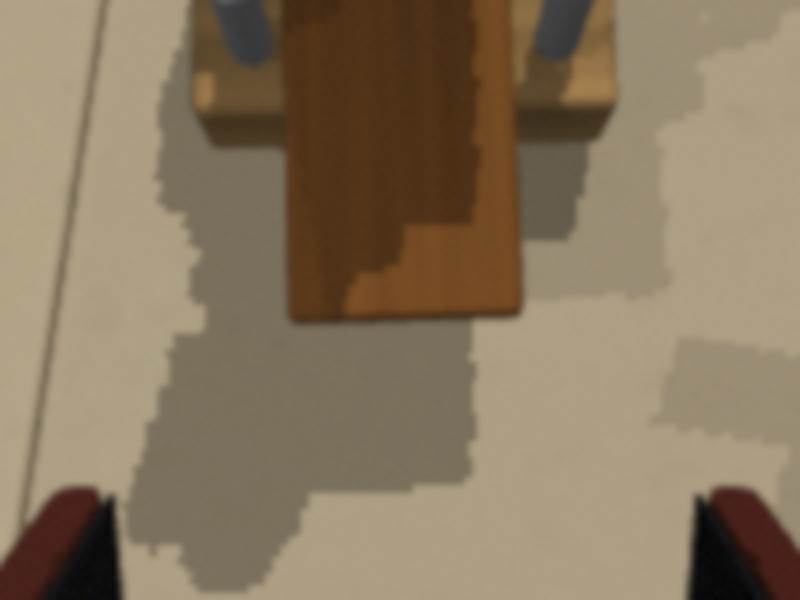

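Run:
```python
from h import *
s=pickle.load(open("pics/low2.pkl","rb"))
c=lambda a,b:(219+a/4-.4,106+b/4-.4)
for z in(.044,.052,.060):
    q=[inT(PRESS,p2w(s,c(*u),z)) for u in((290,318),(522,310),(283,20),(514,20))]
    print(z,np.round(q,4).tolist(),"w",[round(q[0][1]-q[1][1],4),round(q[2][1]-q[3][1],4)])
q=[inT(PRESS,p2w(s,c(*u),.036)) for u in((192,108),(617,104))];print(np.round(q,4))
# knob in initial top image + chk_top crop
t=pickle.load(open("pics/chk_top.pkl","rb"))
for d in(0,.02,.03,.035): print(d,proj(t,pose(*PRESS,[[d,0,.205]])).round(0))
for n,uv in(("wp",None),):pass
for z in(.266,.214): print(z,inT(PRESS,p2w(t,(220+109/2,120+(45 if z>.22 else 68)/2),z)).round(4))
```

```text
0.044 [[-0.0781, 0.0274], [-0.0761, -0.0284], [-0.0024, 0.0303], [-0.0023, -0.0274]] w [np.float64(0.0558), np.float64(0.0577)]
0.052 [[-0.0796, 0.0266], [-0.0776, -0.0275], [-0.0061, 0.0294], [-0.006, -0.0266]] w [np.float64(0.0541), np.float64(0.056)]
0.06 [[-0.0811, 0.0258], [-0.0792, -0.0267], [-0.0098, 0.0285], [-0.0098, -0.0258]] w [np.float64(0.0525), np.float64(0.0543)]
[[-0.0223  0.054 ]
 [-0.0212 -0.0541]]
0 [[272. 171.]]
0.02 [[274. 165.]]
0.03 [[275. 163.]]
0.035 [[275. 161.]]
0.266 [0.0697 0.0066]
0.214 [0.056  0.0076]
```

The widths alone can't rule out a slight tilt. I'll turn the hand half round so the camera looks at the stack's front from the tray side.

Run:
```python
from h import *
y=np.degrees(PRESS[2])-180
r.reach(W(PRESS,-.17,0,.40),[180,0,y])
for P,o in((W(PRESS,-.12,0,.33),[180,25,y]),(W(PRESS,-.12,0,.36),[180,15,y]),(W(PRESS,-.11,0,.36),[180,0,y])):
    try: r.reach(P,o); print(o); break
    except r.IKError: pass
s=shot("front"); R=np.array(s["R"]); print("cam",-R.T@s["t"],R[2]); u=proj(s,pose(*PRESS,[[-.075,0,.044]]))[0]; print(u); st()
```

```text
[180, 25, np.float64(-173.62297974019393)]
cam [0.38191746 0.18370159 0.27851397] [ 0.65969949  0.07396575 -0.74788077]
[320.04703807 110.04046348]
{'clock': np.float64(56.942), 'tcp_pos': array([0.445, 0.191, 0.331]), 'contact_force': array([ 0.178,  0.485, -0.157]), 'opening': np.float64(0.088), 'gripper_force': np.float64(0.0)}
```

View pics/front.png

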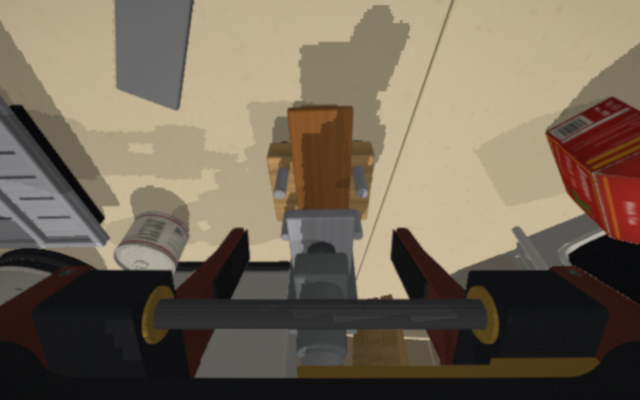

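The view from the front side shows one clean plank outline at (288–353,106) running back between the posts under the plate. I'll check that the top plank is flat by a light touch with the closed fingertips at two points.

Run:
```python
from h import *
r.reach(W(PRESS,-.13,0,.40),[180,0,np.degrees(PRESS[2])-180])
r.grab(10)
r.reach(W(PRESS,-.13,0,.40),rpy(PRESS))
for x in(-.066,-.038):
    r.servo_line(W(PRESS,x,0,.250),speed=.12); r.wait(.3)
    b=np.mean([r.sense()["contact_force"][2] for _ in range(3)])
    z=.242; F=0
    while z>.222:
        z-=.001; r.servo_line(W(PRESS,x,0,z),speed=.02); r.wait(.1); s=r.sense(); F=s["contact_force"][2]-b
        if F>4: break
    print(x,"tip z",round(s["tcp_pos"][2]-.182,4),"cmd",round(z-.182,4),"F",round(F,1))
    r.servo_line(W(PRESS,x,0,.250),speed=.1)
r.servo_line(W(PRESS,-.13,0,.26),speed=.15);st()
```

```text
-0.066 tip z 0.0523 cmd 0.051 F 7.4
-0.038 tip z 0.0524 cmd 0.051 F 7.6
{'clock': np.float64(72.4), 'tcp_pos': array([0.435, 0.19 , 0.26 ]), 'contact_force': array([ 0.159,  0.422, -0.002]), 'opening': np.float64(0.001), 'gripper_force': np.float64(0.0)}
```

Both touches meet the top at 52 mm, so the two planks lie stacked flat. Now I'll locate the knob.

Run:
```python
from h import *
r.servo_line(W(PRESS,-.13,0,.46),speed=.3)
r.reach(W(PRESS,-.03,0,.52),rpy(PRESS)); s=shot("k_w"); t=shot("k_t","top")
for nm,im in(("wrist",s),("top",pickle.load(open("pics/top0.pkl","rb"))),("chk",pickle.load(open("pics/chk_top.pkl","rb")))):
    g=im["frame"].max(2); k=(g<45).astype(np.uint8)
    n,l,S,c=cv2.connectedComponentsWithStats(k)
    u0=proj(im,pose(*PRESS,[[.0697,.0066,.24]]))[0]
    i=min((i for i in range(1,n) if S[i][4]>15),key=lambda i:np.linalg.norm(c[i]-u0))
    o=least_squares(lambda q:(proj(im,pose(*PRESS,[[q[0],q[1],.240]]))[0]-c[i]),[.07,0])
    print(nm,u0.round(0),c[i].round(1),S[i],"knob in press",o.x.round(4), "theta",np.arctan2(-o.x[1],o.x[0]-.025).round(3),"r",np.hypot(o.x[1],o.x[0]-.025).round(4))
```

```text
wrist [311.  84.] [306.   77.2] [294  64  24  27 497] knob in press [0.0746 0.0109] theta -0.215 r 0.0508
top [275. 147.] [274.  145.1] [272 141   5   9  32] knob in press [0.0737 0.0123] theta -0.248 r 0.0503
chk [275. 147.] [273.9 145.1] [272 141   5   9  33] knob in press [0.0738 0.0126] theta -0.252 r 0.0504
```

```bash
cat >> h.py <<'E'
AX=[.0300,.0]
def kp(th,ax=AX,z=.407,rad=.045): return W(PRESS,ax[0]+rad*np.cos(th),ax[1]-rad*np.sin(th),z)
def turn(a,b,ax,log,step=np.radians(20),speed=.09):
    n=max(1,int(np.ceil(abs(b-a)/step)))
    for th in np.linspace(a,b,n+1)[1:]:
        r.servo_line(kp(th,ax),speed=speed); s=r.sense()
        f=s["contact_force"]; F=inT((0,0,PRESS[2]),f); p=inT(PRESS,s["tcp_pos"])
        rd=np.array([np.cos(th),-np.sin(th)]); td=np.array([-np.sin(th),-np.cos(th)])
        log.append((th,F@rd,F@td,f[2],s["opening"],*p))
        if np.linalg.norm(f)>60 or not .014<s["opening"]<.023: print("STOP",log[-1]); return th,False
    return b,True
E
python3 - <<'E'
from h import *
t=pickle.load(open("pics/top0.pkl","rb"))
print("mw corner",p2w(t,(240,125),.0).round(3),p2w(t,(222,92),.25).round(3))
r.let_go(); th0=-.27
r.servo_line(kp(th0,z=.47),speed=.15)
r.servo_line(kp(th0),speed=.08); st("down")
r.grab(20); r.wait(.3); st("grip"); s=r.sense(); print(inT((0,0,PRESS[2]),s["contact_force"]))
L=[]; ok=False
if .014<s["opening"]<.023: th,ok=turn(th0,th0+np.pi/2,AX,L)
print(np.round(L,4)); st(ok)
E
```

```text
mw corner [0.789 0.462 0.   ] [0.758 0.472 0.25 ]
{'clock': np.float64(77.083), 'tcp_pos': array([0.636, 0.224, 0.408]), 'contact_force': array([0.637, 0.315, 0.961]), 'opening': np.float64(0.088), 'gripper_force': np.float64(0.0)} down
{'clock': np.float64(78.458), 'tcp_pos': array([0.636, 0.224, 0.407]), 'contact_force': array([ 2.000e-03, -6.076e+00,  2.730e-01]), 'opening': np.float64(0.018), 'gripper_force': np.float64(19.999)} grip
[-0.67286373 -6.03889044]
[[ 4.4200e-02 -2.3516e+00 -2.3884e+00  5.6650e-01  1.7600e-02  7.4700e-02
  -1.4000e-03]
 [ 3.5830e-01 -6.0818e+00 -1.9102e+00  3.5610e-01  1.7600e-02  7.1800e-02
  -1.5200e-02]
 [ 6.7250e-01 -5.5021e+00 -1.2580e+00  2.3000e-02  1.7400e-02  6.4900e-02
  -2.7300e-02]
 [ 9.8660e-01 -4.8844e+00 -4.5090e-01 -1.4590e-01  1.7400e-02  5.4600e-02
  -3.6700e-02]
 [ 1.3008e+00 -4.3060e+00 -3.4770e-01 -4.7720e-01  1.7300e-02  4.2000e-02
  -4.2500e-02]]
{'clock': np.float64(80.0), 'tcp_pos': array([0.611, 0.167, 0.407]), 'contact_force': array([-1.28 ,  4.126, -0.477]), 'opening': np.float64(0.017), 'gripper_force': np.float64(20.0)} True
```

Run:
```python
from h import *
L=[]; th,ok=turn(-.27+np.pi/2,-.27+2.5*np.pi,AX,L)
L=np.array(L); print(np.round(L[::2],4))
A=np.c_[np.cos(L[:,0]),-np.sin(L[:,0]),np.ones(len(L))]; print("radial fit N",np.linalg.lstsq(A,L[:,1],rcond=None)[0]); st(th,ok)
t=shot("k_t2","top")
g=t["frame"].max(2); n,l,S,c=cv2.connectedComponentsWithStats((g<45).astype(np.uint8))
```

```text
[[ 1.6499e+00 -4.7527e+00 -2.2560e-01 -1.8511e+00  1.7800e-02  2.6600e-02
  -4.4200e-02]
 [ 2.3480e+00 -4.4040e+00 -1.4960e+00 -1.6590e+00  1.7300e-02 -1.2000e-03
  -3.2100e-02]
 [ 3.0461e+00  8.1870e-01 -2.0459e+00 -2.8390e-01  1.7500e-02 -1.4900e-02
  -4.6000e-03]
 [ 3.7443e+00  5.1704e+00 -1.9508e+00  2.6750e-01  1.7100e-02 -7.4000e-03
   2.6000e-02]
 [ 4.4424e+00  6.1274e+00 -1.8952e+00  1.2943e+00  1.7500e-02  1.8000e-02
   4.4100e-02]
 [ 5.1405e+00  4.0952e+00 -6.9690e-01 -5.3060e-01  1.7600e-02  4.9000e-02
   4.1200e-02]
 [ 5.8387e+00  1.4719e+00 -6.1940e-01 -9.6310e-01  1.7400e-02  7.0600e-02
   1.9000e-02]
 [ 6.5368e+00 -3.0058e+00 -7.9340e-01  1.9640e-01  1.7600e-02  7.3100e-02
  -1.1300e-02]
 [ 7.2349e+00 -4.6546e+00 -6.3260e-01  2.3850e-01  1.7500e-02  5.5600e-02
  -3.5900e-02]]
radial fit N [-1.1121858   5.90485912  0.0071577 ]
{'clock': np.float64(85.85), 'tcp_pos': array([0.61 , 0.167, 0.407]), 'contact_force': array([-1.616,  5.273, -0.447]), 'opening': np.float64(0.018), 'gripper_force': np.float64(20.0)} 7.583981633974483 True
```

The knob follows well. The axis lies about 0.8 mm to +y of my estimate, so I'll correct that and turn on to 16.95 rad.

Run:
```python
from h import *
ax=[.0299,.0008]; L=[]; th,ok=turn(-.27+2.5*np.pi,16.95,ax,L)
L=np.array(L); print(np.round(L[::3,:5],3)); print(np.round(L[-6:,:5],3)); st(th,ok)
if ok:
    r.let_go(); r.wait(.3); st()
    p=r.sense()["tcp_pos"]; r.servo_line([p[0],p[1],.50],speed=.12)
    r.reach(W(PRESS,-.16,0,.46),rpy(PRESS)); shot("end_w")
    r.reach(W(TRAY,-.06,-.15,.45),rpy(TRAY))
    t=shot("end_t","top"); n,l,S,c=cv2.connectedComponentsWithStats((t["frame"].max(2)<45).astype(np.uint8))
    u=proj(t,[kp(th,ax,.240)])[0]; i=min((i for i in range(1,n) if S[i][4]>12),key=lambda i:np.linalg.norm(c[i]-u)); print("knob exp",u,"seen",c[i],S[i])
    s=pickle.load(open("pics/end_w.pkl","rb")); k=cv2.inRange(cv2.cvtColor(s["frame"],cv2.COLOR_RGB2HSV),(5,150,50),(16,255,255)); k[230:]=0
    uu=proj(s,pose(*PRESS,[[-.05,0,.052]]))[0]; n,l,S,c=cv2.connectedComponentsWithStats(k)
    i=min((i for i in range(1,n) if S[i][4]>300),key=lambda i:np.linalg.norm(c[i]-uu)); x,y,w,h,_=S[i]; print(S[i],proj(s,pose(*PRESS,[[-.076,.028,.052],[-.076,-.028,.052],[-.017,.028,.052]])).round(1).tolist())
    s0=pickle.load(open("pics/top0.pkl","rb"))["frame"].astype(int); d=np.abs(t["frame"].astype(int)-s0).max(2)
    for nm,(a,b) in dict(tin=(347,176),spice=(467,231),salt=(457,266),tea=(196,172)).items(): print(nm,d[b-12:b+13,a-12:a+13].mean().round(1))
```

```text
[[ 7.931 -2.617 -1.868 -1.306  0.017]
 [ 8.972 -0.642 -2.022 -0.913  0.017]
 [10.012  2.356 -1.289  0.451  0.018]
 [11.053  3.062 -0.405 -0.142  0.018]
 [12.094 -1.281 -0.314 -0.019  0.018]
 [13.134 -4.172 -0.795  0.267  0.018]
 [14.175 -3.672 -0.552 -2.153  0.018]
 [15.216 -1.865 -2.232 -1.104  0.018]
 [16.256  2.034 -3.354 -0.134  0.018]]
[[15.216 -1.865 -2.232 -1.104  0.018]
 [15.562  0.277 -2.639 -0.482  0.018]
 [15.909  2.164 -2.357 -0.277  0.018]
 [16.256  2.034 -3.354 -0.134  0.018]
 [16.603  3.029 -3.734  0.289  0.017]
 [16.95   1.057 -3.549  0.142  0.017]]
{'clock': np.float64(94.675), 'tcp_pos': array([0.575, 0.249, 0.407]), 'contact_force': array([-3.661, -0.556,  0.142]), 'opening': np.float64(0.017), 'gripper_force': np.float64(19.999)} 16.95 True
{'clock': np.float64(96.133), 'tcp_pos': array([0.575, 0.249, 0.407]), 'contact_force': array([ 0.405, -0.339, -0.073]), 'opening': np.float64(0.088), 'gripper_force': np.float64(0.0)}
knob exp [259.23264333 158.3557976 ] seen [258.67741935 158.51612903] [257 154   5  10  31]
[ 296   53   46   56 2359] [[297.7, 106.7], [341.4, 106.7], [296.7, 56.4]]
tin 3.2
spice 67.2
salt 20.5
tea 3.5
```

Run:
```python
from h import *
print(r.hand_in())
```

```text
the job is handed in; nothing more can be done
None
```

I stacked both planks flat in the press, turned the crank to about 16.95 rad (about 6 mm of spring compression, worked out from the crank angle), let go and handed the job in; the hand-in returned no verdict, and a final image check showed the tin and tea unmoved but could not confirm the spice jar and salt, which the arm never came near.

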